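# Draw the rolling pin out of its half-lidded box

### The arm

A 6-joint arm with a two-finger parallel gripper is mounted at the origin on a cart in front of the work surface, level with it; the furniture and walls round the work are solid. World frame = base frame: x ahead of the robot, y to its left, z up, the work surface at z = 0. Lengths are in mm, angles in degrees, forces in N, time in s.
With the tool pointing down it reaches from about 350 to 850 mm from the base axis. Payload 8.1 kg.
Tool frame: the origin (TCP) lies at the very end of the fingers, on their centre line; the grasp point (between the pads) lies 19 mm behind it; z points along the fingers, y is the direction in which the jaws open and shut (so a half turn about z gives the same grasp; the last joint's range is limited). The gripper opens to 85 mm and grips with 20 to 120 N. Pads are 22 mm wide; open, the fingers measure 114 mm over their backs; the gripper's body (76 mm by 85 mm) begins 54 mm behind the grasp point. The pads swing forward as they close: fully open they stand 13 mm farther back than shut.
Start: joints at [-76.742, 7.471, 85.268, -0, 87.261, -4.893], TCP at [186.937, -570.14, 199.692] pointing down, gripper open.
Joint ranges: [-169.43, 169.43], [-51.17, 129.36], [1.28, 143.12], [-76.62, 256.62], [0, 156.53], [-152.29, 152.29]. Speed limits (degrees/s): [136.94, 136.94, 159.86, 180, 180, 180].

### API

Orientations are given as [roll, pitch, yaw] about the fixed x, y, z axes, in that order (R = Rz(yaw) Ry(pitch) Rx(roll)).
In Python, from bench import r, eyes gives the robot as it stands. The module is installed in compiled form; this text tells all that it offers.
- The arm moves only by the tool play_rows, never from a script. Its argument "deltas" is a list of rows, each a list of 3 entries, a list of its own where there are three numbers: the shift along the tool's x, y, z in m, then the turn, a rotation vector about the tool's x, y, z in rad, then the closure, from 0 (fully open) to 1 (shut). A call has 1 to 8 rows; each row shifts and turns the pose as measured when the row begins, along the tool's axes as they then stand; what a row does not reach is not made up. A row lasts 1/8 s, in which the tool goes at most 62.5 mm and 10.7 degrees, less where a joint would pass 70% of its speed; a pose out of reach is approached as far as the arm can. A call with a gripper value outside its range is refused whole. The fingers move at their own pace and stop on an object; "force" is the grip in N (left out, the last holds). Time passes only in rows, so rows that do not move let the fingers close. It gives the time, the measured TCP pose, the force and the opening at its end, in the units of the state.
- r.sense(): the state, without advancing time (a new reading comes with each control period).
- eyes.snapshot(name): name is "side" or "top" or "wrist"; returns the picture (400x640x3 uint8, red, green, blue); there is no depth.
- eyes.get_calibration(name): a dict with "mtx" (3x3 intrinsics, pixels), "R" (3x3) and "t" (3): a world point X has camera coordinates R X + t; the wrist camera has in their place "T_tool_cam" (4x4, takes a point from camera to tool coordinates, whose origin is the TCP and whose axes are the flange's). Camera axes: x right, y down, z forward; pixel columns grow to the right and rows downward; lengths in mm; the calibration is good to about 2 mm. A picture is of the moment at which its call begins: read the wrist's pose just before it. get_calibration takes no time and is no camera call.
- r.hand_in(): hands the job in, once; it reports no verdict.
The state is a dict: "time": time; "joint_pos": joint angles; "qd": joint speeds; "joint_efforts": joint torques, N m; "tool_pos": TCP position; "tcp_rot": TCP orientation; "ft_force": force on the tool from outside, world axes, zero at the start; "wrist_torque": the same for the moment, N m; "finger_gap": finger opening in mm.
Only numpy, scipy, OpenCV 4.12 (cv2) and the standard library are available. Lean on these libraries where they do the work, as an engineer would, in place of code of your own. Each camera call takes 0.05 s, during which the arm holds its last target. There are 200 camera calls.

### The job

Fetch the rolling pin out of its wooden box, ready for rolling out on the chopping board: slide the box's sliding half lid by its knob fully back to its stop, and draw the pin out on the slant through the half that is then open (it is longer than the opening) without jamming it hard against the box. Carry it over the chopping board and finish while still holding it there, level, about a hand's breadth above the board and touching nothing but the gripper. Leave the lid open and leave the two tins and two jars beside the box and board standing where they are.

Things in the scene. Friction and masses are not known exactly. Their poses are not given: they have to be found in the camera images.
- rolling_pin: Loose pale wooden rolling pin, 0.18 kg, 280 mm long: round barrel 38 mm across, 170 mm long, and at each end a turned handle 15-20 mm across, 54 mm long. Origin at its middle on the axis, own y axis along it. It starts lying along the box, axis 30 mm above the worktop, kept from rolling by two strips on the floor; it can be slid lengthwise. Its middle lies 6 to 26 mm from the box's towards -y
- pin_head (a point): the tip of the rolling pin's handle at its -y end, on the axis, 140 mm from the middle; at the start the end nearest the mouth end of the box
- pin_tail (a point): the tip of the rolling pin's handle at its +y end, on the axis, 140 mm from the middle; at the start hidden under the fixed half lid
- pin_box: Low wooden box, fixed, 160 mm wide (x), 360 mm long (y). Origin on the worktop under its middle; +y points to its half with the fixed lid, -y to its mouth end (robot's right). Heights above worktop: floor 10, cradle strips at x = +-12 to 16 up to 15, end walls 80, long sides and rails 94. Inside 340 mm long, 140 mm wide (128 between the rails at the top)
- mouth_end (a point): Middle of the top of the box's end wall at its -y end: at y = -175 mm of the box, 80 mm above the worktop; the wall is 10 mm thick (y = -180 to -170)
- half_lid_edge (a point): Middle of the lower front edge of the fixed half lid, at y = 0 of the box, 74 mm above the worktop; this panel (underside 74, top 80 mm up) covers y = 0 to +176 mm. Even with the sliding lid fully back, only y = -170 to -9 mm is open: the pin is longer than that
- lid (a joint): Sliding half lid, a panel 182 mm long, 82 to 88 mm above the worktop, running above the fixed half. 0 = shut, 0.170 (m) = fully back at its stop; it slides along the box's +y, starts 0 to 50 mm ajar, takes 1 to 2 N and stays where it is left
- knob (a point): Centre of the turned wooden knob in the middle of the sliding lid, 103 mm above the worktop. The knob stands from 88 to 118 mm up, 18 mm across at its neck, 27 mm at its widest (110 mm up). Shut, it is at y = -88 mm of the box, fully back at y = +82 mm
- board: wooden chopping board lying flat, fixed, 200 (x) by 260 (y) by 22 mm, right of the box. Origin at the middle of its underside on the worktop; a wall shelf about 0.36 m up overhangs the worktop behind it
- flat_tin: flat round tin, 86 mm across, 40 mm high, in front of the box or between box and board; loose bystander, origin at the middle of its underside
- small_tin: round tin, 75 mm across, 58 mm high, in the other of these two places; loose bystander, origin at the middle of its underside
- honey_jar: squat glass jar with a yellow lid, 67 mm across, 82 mm high, standing behind and between the box and the board; loose bystander, origin at the middle of its underside
- spice_a: small spice jar, 42 mm across, 96 mm high, behind the left end of the box; loose bystander, origin at the middle of its underside

How it is judged (in metres and radians):
On the way, in this order (a step that is already met when the one before it is completed fails the run):
1. the sliding lid is fully back, at its stop, with the pin still in the box (value of joint lid above 0.16 m and z of pin_head in the frame of pin_box below 0.07 m), for 0.2 s.
2. the pin stands on the slant in the opening: its near handle is up above the mouth-end wall while its far handle is still under the fixed half lid (z of pin_head in the frame of pin_box above 0.085 m and y of pin_tail in the frame of pin_box above 0 m and z of pin_tail in the frame of pin_box below 0.074 m), for 0.05 s.
At the end, for the whole second after the job is handed in: The gripper holds the rolling pin still over the chopping board: its middle is above the board's outline, 80 to 250 mm above the worktop, its axis within 15 degrees of level, the fingers press on it, and it touches neither box nor board; the lid is still open by at least 155 mm (value of joint lid above 0.155 m and height (world z) of rolling_pin between 0.08 and 0.25 m and angle between rolling_pin's own y axis and vertical between 1.31 and 1.83 rad and x of rolling_pin in the frame of board between -0.1 and 0.1 m and y of rolling_pin in the frame of board between -0.13 and 0.13 m and contact force between rolling_pin and the fingers above 1 N and contact force between rolling_pin and pin_box below 0.3 N and contact force between rolling_pin and board below 0.3 N and linear speed of rolling_pin below 0.05 m/s); the arm keeps its last pose, push and grip.
It fails at once if one of the two tins or two jars beside box and board is shifted by more than 30 mm (distance of any of flat_tin, small_tin, honey_jar, spice_a from where it was at the start of the episode above 0.03 m).
It fails at once if the pin is jammed against the box with more than 40 N (contact force between rolling_pin and pin_box above 40 N).
It also fails if it takes over 54 s, if anything falls off the work surface, if the arm or the gripper's body presses on something with over 40 N, if the wrist force passes 120 N, or if a joint passes its speed limit or range.

## Working session

There is one attempt and no reset: what is moved stays moved. The work goes in short steps, Python scripts to look and compute and a tool call to move; the robot and the scene stay as the last step left them, time stands still between calls to the robot, and variables do not carry over. Pictures are saved under pics/ and viewed, about 8 in all and at most 12, crops included, and the job is handed in when it is done.

Besides the shell and the picture viewer there is one more tool, called after "Call:" as name([rows], argument=value, ...), one row to a line, values as JSON. play_rows: Moves the arm, as the interface text tells. Its arguments: {"type":"object","properties":{"deltas":{"type":"array"},"force":{"type":"number"}},"required":["deltas"]}

```bash
mkdir -p pics; python3 - <<'E'
from bench import r,eyes
import cv2
print(r.sense())
for n in("side","top"):
    cv2.imwrite(f"pics/{n}0.png",cv2.cvtColor(eyes.snapshot(n),cv2.COLOR_RGB2BGR)); c=eyes.get_calibration(n); print(n,c)
print(eyes.get_calibration("wrist"))
E
```

```text
{'time': 0.0, 'joint_pos': array([-7.67420947e+01,  7.51571244e+00,  8.53329161e+01,  9.00953052e-04,
        8.72616501e+01, -4.89184382e+00]), 'qd': array([ 0.11184008,  0.0882839 ,  0.03821594,  0.08782295, -0.04677781,
        0.05949039]), 'joint_efforts': array([-6.92348804e-04, -5.69408548e+01, -5.00545406e+01, -1.89120633e-04,
        1.47605682e-02, -8.34585563e-06]), 'tool_pos': array([ 186.79312115, -569.51007162,  198.60334726]), 'tcp_rot': array([-1.79890200e+02, -1.03005755e-02,  1.81496953e+01]), 'ft_force': array([ 0.20360476, -0.35787681,  0.26296674]), 'wrist_torque': array([ 0.01466199, -0.00564854, -0.05387627]), 'finger_gap': 85.48577314462246}
side {'mtx': array([[496.22046373,   0.        , 317.37936963],
       [  0.        , 496.22046373, 194.63444527],
       [  0.        ,   0.        ,   1.        ]]), 'R': array([[ 0.71445451, -0.69943375,  0.01863284],
       [-0.29836969, -0.32864893, -0.89608337],
       [ 0.63287461,  0.63465133, -0.44349454]]), 't': array([-321.76857564,  227.27873991, 1310.33237158])}
top {'mtx': array([[384.51986928,   0.        , 320.12921273],
       [  0.        , 384.51986928, 198.62697675],
       [  0.        ,   0.        ,   1.        ]]), 'R': array([[-0.00941238, -0.99946531, -0.03131307],
       [-0.99643892,  0.01199865, -0.08345962],
       [ 0.08379071,  0.03041601, -0.99601907]]), 't': array([  19.50479044,  479.78811999, 1115.19238706])}
{'mtx': array([[282.34897768,   0.        , 318.40862958],
       [  0.        , 282.34897768, 194.74077049],
       [  0.        ,   0.        ,   1.        ]]), 'T_tool_cam': array([[-1.50277779e-05, -9.58224647e-01, -2.86016651e-01,
         7.42475286e+01],
       [ 9.99999979e-01,  4.44262029e-05, -2.01380094e-04,
         9.39087228e-01],
       [ 2.05674004e-04, -2.86016648e-01,  9.58224626e-01,
        -1.73533996e+02],
       [ 0.00000000e+00,  0.00000000e+00,  0.00000000e+00,
         1.00000000e+00]])}
```

View pics/top0.png

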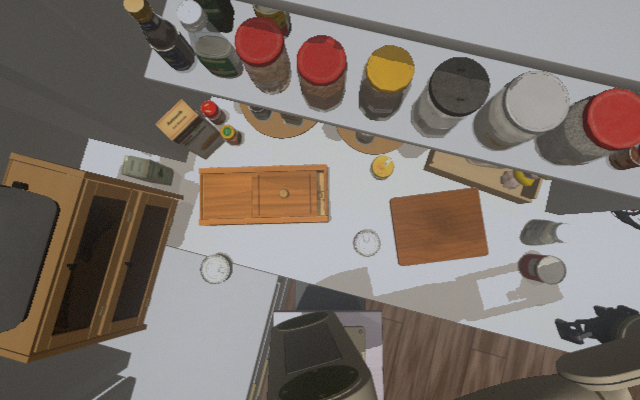

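View pics/side0.png

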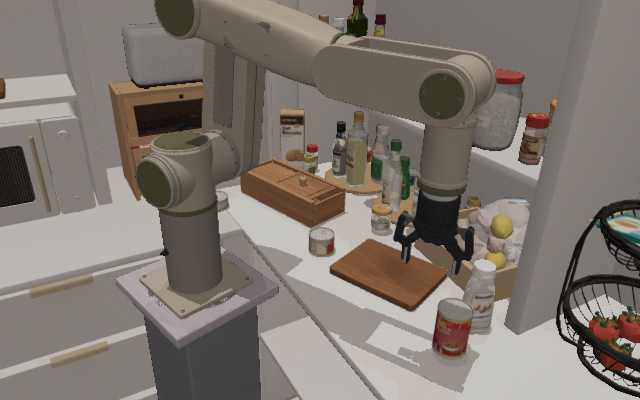

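Top: box at about (200–328, 165–225), knob (284,193), small tin (367,243), honey jar (382,167), board (391–487, 188–265), flat tin (216,268). I'll enlarge it to measure corners.

```bash
python3 - <<'E'
import cv2
i=cv2.imread("pics/top0.png")[130:290,185:500]
cv2.imwrite("pics/c0.png",cv2.resize(i,None,fx=2.5,fy=2.5,interpolation=cv2.INTER_CUBIC))
E
```

```text
(no output)
```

View pics/c0.png

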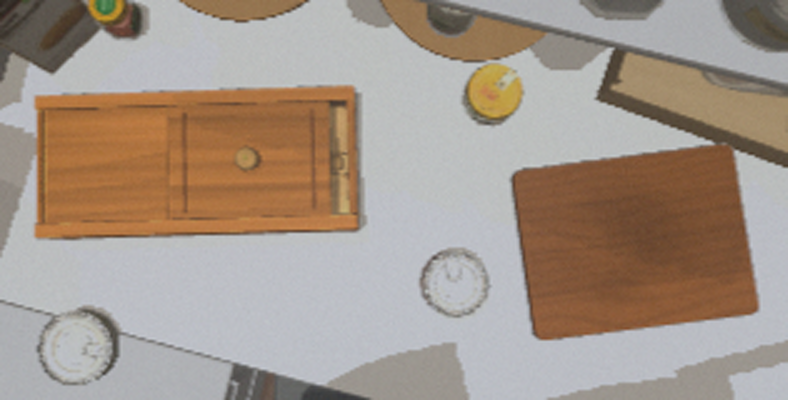

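Crop: box top corners about (36,97), (355,87), (358,230), (36,238); knob (247,157); board corners (513,170), (733,146), (758,310), (538,339); tins at (455,282) and (77,347); honey jar lid (494,92). The lid is slightly ajar.

```bash
cat >h.py <<'E'
import numpy as np
from scipy.spatial.transform import Rotation as Ro
from bench import r,eyes
import cv2
def ray(name,px,z):
    c=eyes.get_calibration(name)
    if name=="wrist":
        s=r.sense(); Rt=Ro.from_euler('xyz',s['tcp_rot'],degrees=True).as_matrix(); T=c['T_tool_cam']
        M=Rt@T[:3,:3]; o=Rt@T[:3,3]+s['tool_pos']
    else: M=c['R'].T; o=-M@c['t']
    d=M@np.linalg.solve(c['mtx'],[px[0],px[1],1.])
    return o+d*(z-o[2])/d[2]
def proj(name,X):
    c=eyes.get_calibration(name); p=c['mtx']@(c['R']@np.array(X)+c['t']); return p[:2]/p[2]
E
python3 - <<'E'
from h import *
f=lambda p:(185+(p[0]+.5)/2.5-.5,130+(p[1]+.5)/2.5-.5)
P=[ray("top",f(p),94) for p in[(36,97),(355,87),(358,230),(36,238)]]
print("box",np.round(P,1),np.mean(P,0),[np.linalg.norm(P[i]-P[i-1]) for i in range(4)])
k=ray("top",f((247,157)),116);print("knob",k)
u=(P[0]+P[3]-P[1]-P[2]);u/=np.linalg.norm(u);c=np.mean(P,0);print("yaw",np.degrees(np.arctan2(-u[0],u[1])),"knob along",(k-c)@u, "lidback edge",[(ray("top",f(p),88)-c)@u for p in[(168,165),(330,160)]])
B=[ray("top",f(p),22) for p in[(513,170),(733,146),(758,310),(538,339)]]
print("board",np.round(B,1),np.mean(B,0),[np.linalg.norm(B[i]-B[i-1]) for i in range(4)])
print("tinR",ray("top",f((455,282)),50),"tinL",ray("top",f((77,347)),50),"honey",ray("top",f((494,92)),82))
E
```

```text
box [[562.7 351.2  94. ]
 [568.8  -7.1  94. ]
 [410.   -8.6  94. ]
 [404.7 348.5  94. ]] [486.54261672 170.99750369  94.        ] [np.float64(158.03068802191225), np.float64(358.3122548190595), np.float64(158.81330014787343), np.float64(357.164852031996)]
knob [489.81651762 110.77865859 116.        ]
yaw 0.9017554359838194 knob along -60.26291154468022 lidback edge [np.float64(31.951073859263744), np.float64(-149.30344419474312)]
board [[ 480.1 -190.4   22. ]
 [ 505.1 -446.5   22. ]
 [ 315.1 -466.7   22. ]
 [ 283.8 -214.4   22. ]] [ 396.04401007 -329.51848268   22.        ] [np.float64(197.7184308446694), np.float64(257.34010350840595), np.float64(191.04027663024945), np.float64(254.31482071062615)]
tinR [ 350.94763233 -117.58926425   50.        ] tinL [280.7767468  314.36463099  50.        ] honey [ 562.87993591 -162.37855546   82.        ]
```

```bash
cat >>h.py <<'E'
BC=np.array([486.5,171.,0]); BY=0.9
def box(x,y,z): # box frame -> world
    a=np.radians(BY); return np.array([BC[0]+x*np.cos(a)-y*np.sin(a),BC[1]+x*np.sin(a)+y*np.cos(a),z])
def unbox(p):
    a=np.radians(BY); d=np.array(p)-BC; return np.array([d[0]*np.cos(a)+d[1]*np.sin(a),-d[0]*np.sin(a)+d[1]*np.cos(a),d[2]])
def rot(yaw,lean=0): # lean>0: tool body leans to +y of the pin (head-up sense)
    return Ro.from_euler('z',yaw,degrees=True)*Ro.from_euler('y',-lean,degrees=True)*Ro.from_euler('x',180,degrees=True)
def now():
    s=r.sense(); return s['tool_pos'],Ro.from_euler('xyz',s['tcp_rot'],degrees=True)
def plan(tp,tR,n,close=0):
    p,R=now(); D=(R.inv()*tR).as_rotvec(); rows=[]
    for i in range(n):
        Ri=R*Ro.from_rotvec(D*i/n)
        rows.append([np.round(Ri.inv().apply((np.array(tp)-p)/n/1000),4).tolist(),np.round(D/n,4).tolist(),close])
    print("dist",np.linalg.norm(np.array(tp)-p),"ang",np.degrees(np.linalg.norm(D)));
    print(str(rows))
E
python3 - <<'E'
from h import *
print(rot(90.9,20).apply([0,0,-1]))  # body direction
plan(box(0,-108,190),rot(90.9),16,1)
E
```

```text
[ 0.00537222 -0.34197795  0.93969262]
dist 700.783125414645 ang 72.74988475811796
[[[0.0302, -0.0317, 0.0006], [-0.0001, -0.0001, -0.0794], 1], [[0.0326, -0.0292, 0.0006], [-0.0001, -0.0001, -0.0794], 1], [[0.0348, -0.0265, 0.0006], [-0.0001, -0.0001, -0.0794], 1], [[0.0368, -0.0237, 0.0006], [-0.0001, -0.0001, -0.0794], 1], [[0.0386, -0.0207, 0.0006], [-0.0001, -0.0001, -0.0794], 1], [[0.0401, -0.0176, 0.0006], [-0.0001, -0.0001, -0.0794], 1], [[0.0414, -0.0143, 0.0006], [-0.0001, -0.0001, -0.0794], 1], [[0.0424, -0.011, 0.0006], [-0.0001, -0.0001, -0.0794], 1], [[0.0431, -0.0076, 0.0006], [-0.0001, -0.0001, -0.0794], 1], [[0.0436, -0.0042, 0.0006], [-0.0001, -0.0001, -0.0794], 1], [[0.0438, -0.0007, 0.0006], [-0.0001, -0.0001, -0.0794], 1], [[0.0437, 0.0028, 0.0006], [-0.0001, -0.0001, -0.0794], 1], [[0.0433, 0.0062, 0.0006], [-0.0001, -0.0001, -0.0794], 1], [[0.0427, 0.0097, 0.0006], [-0.0001, -0.0001, -0.0794], 1], [[0.0418, 0.013, 0.0005], [-0.0001, -0.0001, -0.0794], 1], [[0.0407, 0.0163, 0.0005], [-0.0001, -0.0001, -0.0794], 1]]
```

Call:
play_rows([
  [[0.03, -0.032, 0], [0, 0, -0.08], 1],
  [[0.033, -0.029, 0], [0, 0, -0.08], 1],
  [[0.035, -0.026, 0], [0, 0, -0.08], 1],
  [[0.037, -0.024, 0], [0, 0, -0.08], 1],
  [[0.039, -0.021, 0], [0, 0, -0.08], 1],
  [[0.04, -0.018, 0], [0, 0, -0.08], 1],
  [[0.041, -0.014, 0], [0, 0, -0.08], 1],
  [[0.042, -0.011, 0], [0, 0, -0.08], 1],
], force=40)

```text
time: 1.1
tool_pos: [335.7, -242.3, 195.3]
tcp_rot: [-179.6, -0.3, 55.7]
ft_force: [0.2, -0.4, -0.2]
finger_gap: 0.3
```

Call:
play_rows([
  [[0.043, -0.008, 0], [0, 0, -0.08], 1],
  [[0.043, -0.004, 0], [0, 0, -0.08], 1],
  [[0.044, -0.001, 0], [0, 0, -0.08], 1],
  [[0.044, 0.003, 0], [0, 0, -0.08], 1],
  [[0.043, 0.006, 0], [0, 0, -0.08], 1],
  [[0.042, 0.009, 0], [0, 0, -0.08], 1],
  [[0.038, 0.01, 0], [0, 0, -0.08], 1],
  [[0.025, 0.005, 0], [0, 0, -0.06], 1],
])

```text
time: 2.1
tool_pos: [461.0, 71.2, 194.9]
tcp_rot: [-179.7, -0.5, 92.5]
ft_force: [0.1, -0.0, 0.2]
finger_gap: -0.0
```

```bash
python3 - <<'E'
from h import *
s=r.sense();print(s['tool_pos'],s['tcp_rot'],s['joint_pos'],unbox(s['tool_pos']))
cv2.imwrite("pics/w1.png",cv2.cvtColor(eyes.snapshot("wrist"),cv2.COLOR_RGB2BGR))
plan(box(0,-108,100),rot(90.9),4,1)
E
```

```text
[461.01054902  71.17764017 194.91036927] [-179.72734796   -0.49135089   92.4922618 ] [  2.05693831 -13.30717738 105.84029897   0.48963927  87.7433481
  -0.45695308] [-27.05424789 -99.4096741  194.91036927]
dist 99.18073484837137 ang 1.9155918143952955
[[[-0.0032, 0.0067, 0.0237], [-0.0012, -0.0026, 0.0079], 1], [[-0.003, 0.0067, 0.0237], [-0.0012, -0.0026, 0.0079], 1], [[-0.0029, 0.0067, 0.0237], [-0.0012, -0.0026, 0.0079], 1], [[-0.0028, 0.0067, 0.0237], [-0.0012, -0.0026, 0.0079], 1]]
```

View pics/w1.png

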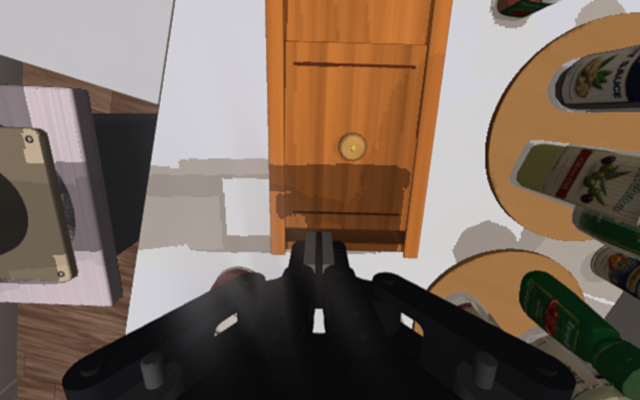

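Wrist view: knob at (352,147), box rail outer edges at about (270,255) and (415,255), lid front edge near row 232, tin partly visible at (237,280).

```bash
python3 - <<'E'
from h import *
for n,p,z in(("knob",(352,147),116),("cornL",(271,255),94),("cornR",(417,258),94)):
    w=ray("wrist",p,z); print(n,w,unbox(w))
E
```

```text
knob [490.27979929 116.8609574  116.        ] [  2.92895386 -54.1917341  116.        ]
cornL [414.73960338  -5.16292777  94.        ] [ -74.51859073 -175.01403166   94.        ]
cornR [572.55272638  -0.89431773  94.        ] [  83.34211168 -173.22476903   94.        ]
```

```bash
sed -i 's/486.5,171./489.,174./' h.py; python3 - <<'E'
from h import *
plan(box(0,-105,102),rot(90.9),4,1)
E
```

```text
dist 97.52523812175923 ang 1.9155918143952955
[[[-0.0017, 0.0074, 0.0232], [-0.0012, -0.0026, 0.0079], 1], [[-0.0016, 0.0074, 0.0232], [-0.0012, -0.0026, 0.0079], 1], [[-0.0015, 0.0074, 0.0232], [-0.0012, -0.0026, 0.0079], 1], [[-0.0013, 0.0074, 0.0232], [-0.0012, -0.0026, 0.0079], 1]]
```

Call:
play_rows([
  [[-0.002, 0.0075, 0.023], [0, 0, 0.008], 1],
  [[-0.002, 0.0075, 0.023], [0, 0, 0.008], 1],
  [[-0.001, 0.0075, 0.023], [0, -0.005, 0.008], 1],
  [[-0.001, 0.0075, 0.02], [0, -0.005, 0.008], 1],
  [[0, 0.002, 0.002], [0, 0, 0], 1],
])

```text
time: 2.78
tool_pos: [492.4, 69.6, 100.0]
tcp_rot: [-179.6, 0.0, 90.9]
ft_force: [-0.1, 0.0, 0.7]
finger_gap: -0.1
```

```bash
python3 - <<'E'
from h import *
s=r.sense();print(s['tool_pos'],s['tcp_rot'],unbox(s['tool_pos']),s['ft_force'])
E
```

```text
[492.40295731  69.59059879 100.02415165] [-1.79597305e+02  2.87341035e-02  9.08952621e+01] [   1.7625459  -104.44997182  100.02415165] [-0.13166836  0.01594308  0.70413399]
```

Call:
play_rows([
  [[0.015, 0, 0], [0, 0, 0], 1],
  [[0.018, 0, 0], [0, 0, 0], 1],
  [[0.018, 0, 0], [0, 0, 0], 1],
  [[0.018, 0, 0], [0, 0, 0], 1],
  [[0.018, 0, 0], [0, 0, 0], 1],
  [[0.018, 0, 0], [0, 0, 0], 1],
  [[0.018, 0, 0], [0, 0, 0], 1],
  [[0.01, 0, 0], [0, 0, 0], 1],
])

```text
time: 3.78
tool_pos: [491.8, 214.6, 106.8]
tcp_rot: [179.9, -0.2, 91.0]
ft_force: [-0.1, -0.2, 1.1]
finger_gap: -0.1
```

Call:
play_rows([
  [[0.008, 0, 0], [0, 0, 0], 1],
  [[0.005, 0, 0], [0, 0, 0], 1],
  [[0.003, 0, 0], [0, 0, 0], 1],
])

```text
time: 4.15
tool_pos: [491.4, 231.8, 106.6]
tcp_rot: [179.9, -0.1, 91.0]
ft_force: [-0.2, -0.1, 0.4]
finger_gap: 0.2
```

Call:
play_rows([
  [[0.003, 0, 0.002], [0, 0, 0], 1],
  [[0.003, 0, 0.002], [0, 0, 0], 1],
  [[0.002, 0, 0], [0, 0, 0], 1],
])

```text
time: 4.53
tool_pos: [491.3, 239.4, 102.1]
tcp_rot: [180.0, -0.1, 91.0]
ft_force: [0.2, 0.0, 0.5]
finger_gap: -0.1
```

```bash
python3 - <<'E'
from h import *
s=r.sense();print(s['tool_pos'],unbox(s['tool_pos']),s['ft_force'])
cv2.imwrite("pics/w2.png",cv2.cvtColor(eyes.snapshot("wrist"),cv2.COLOR_RGB2BGR))
i=cv2.cvtColor(eyes.snapshot("top"),cv2.COLOR_RGB2BGR);cv2.imwrite("pics/t2.png",cv2.resize(i[130:290,185:500],None,fx=2.5,fy=2.5,interpolation=cv2.INTER_CUBIC))
E
```

```text
[491.27916161 239.42646326 102.08953531] [  3.30655465  65.38259224 102.08953531] [0.22760592 0.0345731  0.51252104]
```

View pics/w2.png

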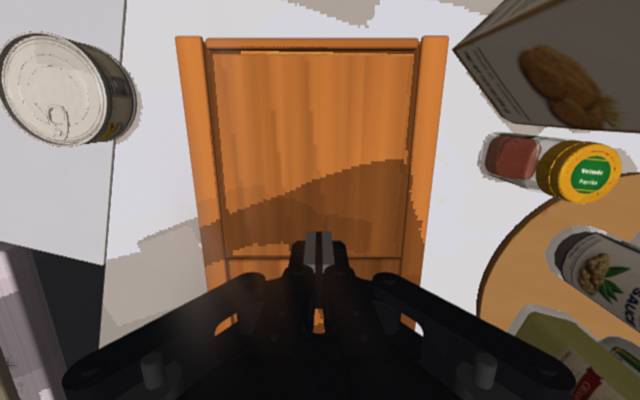

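The knob is no longer ahead of the fingers; the fingertips are at (319,240) over the lid with no push force. I need the top view.

View pics/t2.png

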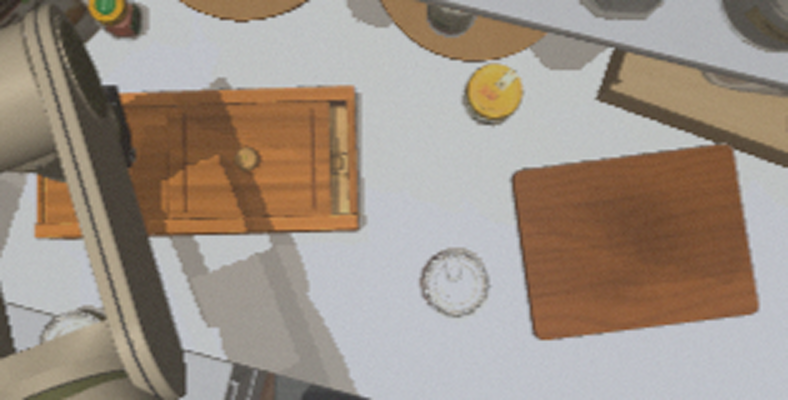

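The fingers rode over the knob and the lid stayed put: knob still at crop (248,158), same as before. I'll rise, go back and grip the knob instead.

Call:
play_rows([
  [[0, 0, -0.03], [0, 0, 0], 0.6],
  [[-0.01, 0, -0.02], [0, 0, 0], 0.3],
  [[-0.035, 0, 0], [0, 0, 0], 0.3],
  [[-0.035, 0, 0], [0, 0, 0], 0.3],
  [[-0.035, 0, 0], [0, 0, 0], 0.3],
  [[-0.01, 0, 0], [0, 0, 0], 0.3],
])

```text
time: 5.38
tool_pos: [493.8, 111.5, 154.3]
tcp_rot: [179.9, -0.1, 91.1]
ft_force: [-0.0, -0.3, 0.8]
finger_gap: 59.5
```

```bash
python3 - <<'E'
from h import *
i=eyes.snapshot("wrist")
s=r.sense();print(s['tool_pos'],s['tcp_rot'],s['finger_gap'],unbox(s['tool_pos']),s['ft_force'])
cv2.imwrite("pics/w3.png",cv2.cvtColor(i,cv2.COLOR_RGB2BGR))
plan([490.3,114,94],rot(90.9),4,.3)
E
```

```text
[493.86685903 111.23346039 154.37358259] [ 1.79861310e+02 -9.03251448e-02  9.10852525e+01] 59.947723023601135 [  3.88036466 -62.83524155 154.37358259] [-0.28046012 -1.57390841 -0.10643982]
dist 60.54209857353307 ang 0.24833739684818143
[[[0.0007, -0.0009, 0.0151], [0.0006, -0.0004, 0.0008], 0.3], [[0.0007, -0.0009, 0.0151], [0.0006, -0.0004, 0.0008], 0.3], [[0.0007, -0.0009, 0.0151], [0.0006, -0.0004, 0.0008], 0.3], [[0.0007, -0.0009, 0.0151], [0.0006, -0.0004, 0.0008], 0.3]]
```

View pics/w3.png

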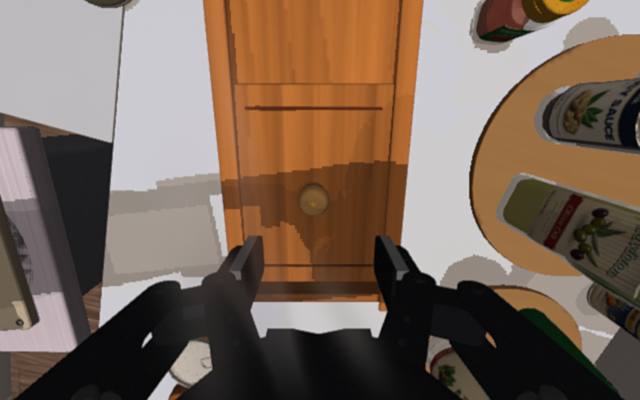

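Wrist view: knob at (314,199), between the fingers in x but ahead of them; groove lines at row 106 and 266.

```bash
python3 - <<'E'
from h import *
for n,p,z in(("knob",(314,199),116),("knob@103",(314,199),103),("tips L",(262,238),154),("tips R",(378,238),154),("lid back edge",(315,84),88),("railR",(400,180),94),("railL",(220,180),94)):
    w=ray("wrist",p,z); print(n,w,unbox(w))
c=eyes.get_calibration("wrist");T=c['T_tool_cam']
for X in([0,0,0],[0,30,-10],[0,-30,-10],[0,0,-19]):
    q=c['mtx']@(T[:3,:3].T@(np.array(X)-T[:3,3])); print(X,q[:2]/q[2])
E
```

```text
knob [492.04592055 116.87660737 116.        ] [  2.14828953 -57.1641887  116.        ]
knob@103 [491.93644122 112.8080288  103.        ] [  1.97491725 -61.23054572 103.        ]
tips L [457.77089051 100.63076917 154.        ] [-32.37769063 -72.86965391 154.        ]
tips R [535.87256474 102.03469497 154.        ] [ 45.73640031 -72.6926691  154.        ]
lid back edge [491.21790111 203.81462402  88.        ] [ 2.68593525 29.77610859 88.        ]
railR [564.8544163  128.28470118  94.        ] [ 75.12699362 -46.90112842  94.        ]
railL [411.66855925 125.45988765  94.        ] [-78.0843355  -47.31945459  94.        ]
[0, 0, 0] [315.8757844  224.48502198]
[0, 30, -10] [363.49523905 230.64596077]
[0, -30, -10] [267.97605154 230.63154695]
[0, 0, -19] [315.58958036 236.77478884]
```

Call:
play_rows([
  [[0.001, -0.0015, 0.016], [0, 0, 0], 0.3],
  [[0.001, -0.001, 0.016], [0, 0, 0], 0.3],
  [[0.001, 0, 0.014], [0, 0, 0], 0.3],
  [[0.001, 0, 0.01], [0, 0, 0], 0.3],
  [[0, 0, 0.003], [0, 0, 0], 0.3],
])

```text
time: 6.05
tool_pos: [489.7, 118.5, 89.5]
tcp_rot: [-180.0, -0.1, 91.2]
ft_force: [-0.7, -0.9, -0.5]
finger_gap: 60.1
```

Call:
play_rows([
  [[0, 0, 0], [0, 0, 0], 1],
  [[0, 0, 0], [0, 0, 0], 1],
  [[0, 0, 0], [0, 0, 0], 1],
  [[0, 0, 0], [0, 0, 0], 1],
], force=25)

```text
time: 6.55
tool_pos: [490.8, 118.7, 90.7]
tcp_rot: [179.9, -0.2, 91.2]
ft_force: [0.4, 0.3, 0.2]
finger_gap: 0.4
```

The fingers shut to 0.4 mm at the knob's supposed place, so the knob isn't between them. I'll check fingertip against knob in the side and wrist views.

```bash
python3 - <<'E'
from h import *
a=eyes.snapshot("side");b=eyes.snapshot("wrist");t=eyes.snapshot("top")
s=r.sense();P=s['tool_pos'];print(P,[proj("side",q) for q in(P,P+[0,0,19],[491,115,118],[491,115,88],box(-80,-180,94),box(-80,-180,0),box(80,-180,94))])
print(proj("top",P),proj("top",[491,115,116]))
def cr(i,x,y,w,h,f): return cv2.resize(i[y:y+h,x:x+w],None,fx=f,fy=f,interpolation=cv2.INTER_CUBIC)
A=cr(a,230,110,133,100,3);B=cr(b,220,130,133,100,3);C=cr(t,185,150,160,100,2.5)
o=np.vstack([np.hstack([A,B]),np.hstack([C,np.zeros((250,399*2-400,3),np.uint8)])])
cv2.imwrite("pics/m4.png",cv2.cvtColor(o,cv2.COLOR_RGB2BGR))
for n,i in(("side",a),("wrist",b),("top",t)): cv2.imwrite(f"pics/raw4{n}.png",cv2.cvtColor(i,cv2.COLOR_RGB2BGR))
E
```

```text
[490.61851061 118.66653296  90.49896629] [array([301.63071504, 182.88786319]), array([301.6567954 , 177.70000347]), array([302.50610746, 175.66694552]), array([302.458076  , 183.87948358]), array([310.63651648, 201.97176113]), array([310.26111367, 228.46061883]), array([345.37522575, 186.70287757])]
[281.83079768 193.15900798] [281.95036855 192.08576618]
```

View pics/m4.png

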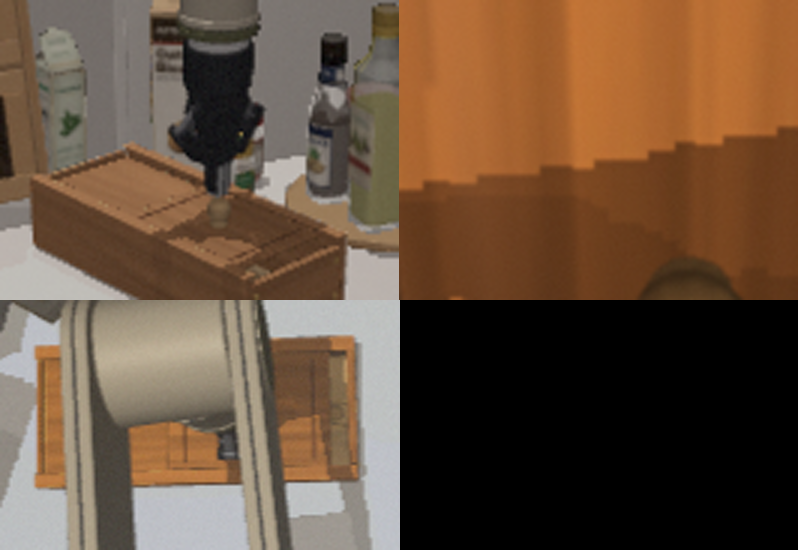

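```bash
python3 - <<'E'
import cv2,numpy as np
b=cv2.imread("pics/raw4wrist.png")[190:290,250:390];a=cv2.imread("pics/raw4side.png")[150:200,270:330];w=cv2.imread("pics/w2.png")[190:290,250:390]
f=lambda i,s:cv2.convertScaleAbs(cv2.resize(i,None,fx=s,fy=s,interpolation=cv2.INTER_CUBIC),alpha=1.6)
o=np.zeros((600,800,3),np.uint8)
B=f(b,2.8);o[:280,:392]=B[:280,:392];W=f(w,2.8);o[:280,400:792]=W[:280,:392];A=f(a,6.4);o[280:600,:384]=A[:320,:384]
cv2.imwrite("pics/m5.png",o)
E
```

```text
(no output)
```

View pics/m5.png

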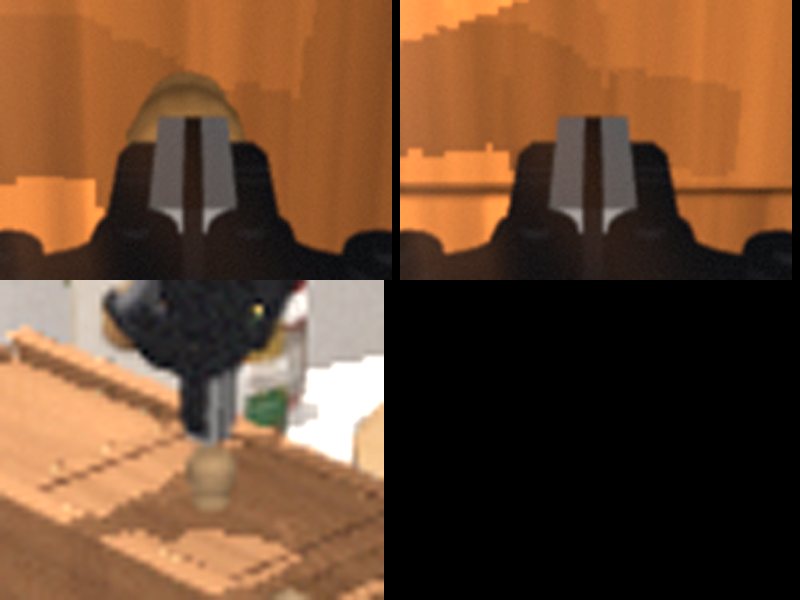

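Both views show the closed fingertips sitting just above the knob (knob partly hidden behind them in the wrist view, directly below them in the side view). So the true tips are about 25–30 mm behind the reported TCP. I'll quantify this.

```bash
python3 - <<'E'
from h import *
print("top",ray("top",(283.9,192.9),114),"side@103",ray("side",(303.1,180.9),103),"wrist far edge",ray("wrist",(316,215.7),110))
# tip height from side view at finger xy
P=r.sense()['tool_pos']
for z in range(90,130,5): print(z,np.round(proj("side",[P[0],P[1],z]),1),end=" ")
print()
# start pose: side0 tips
S=np.array([186.8,-569.5,198.6]);R=Ro.from_euler('xyz',[-179.9,0,18.15],degrees=True)
for k in(0,-13,-27,-40): print(k,[np.round(proj("side",S+R.apply([0,y,k])),1) for y in(-50,50)])
for k in(0,-13,-27,-40): print(k,[np.round(proj("top",S+R.apply([0,y,k])),1) for y in(-50,50)])
E
```

```text
top [488.91223392 109.94140056 114.        ] side@103 [486.53104584 107.1793725  103.        ] wrist far edge [490.58274513 132.22756147 110.        ]
90 [301.6 183. ] 95 [301.6 181.7] 100 [301.6 180.3] 105 [301.7 178.9] 110 [301.7 177.6] 115 [301.7 176.2] 120 [301.7 174.8] 125 [301.7 173.4] 
0 [array([401.5, 278.9]), array([450.9, 293.9])]
-13 [array([402.1, 273.6]), array([451.9, 288.4])]
-27 [array([402.8, 267.8]), array([452.9, 282.5])]
-40 [array([403.4, 262.3]), array([453.9, 276.9])]
0 [array([544.1, 318.9]), array([583.9, 305.4])]
-13 [array([547.1, 320.1]), array([587.5, 306.4])]
-27 [array([550.5, 321.5]), array([591.5, 307.6])]
-40 [array([553.8, 322.8]), array([595.4, 308.7])]
```

Call:
play_rows([
  [[0, 0, -0.01], [0, 0, 0], 0.4],
  [[-0.004, -0.001, 0], [0, 0, 0], 0.4],
  [[-0.004, -0.001, 0], [0, 0, 0], 0.4],
  [[0, 0, 0], [0, 0, 0], 0.4],
])

```text
time: 7.2
tool_pos: [488.9, 109.9, 101.6]
tcp_rot: [179.9, -0.1, 91.2]
ft_force: [-0.4, 0.6, -0.7]
finger_gap: 50.9
```

Call:
play_rows([
  [[0, 0, 0.01], [0, 0, 0], 0.4],
  [[0, 0, 0.01], [0, 0, 0], 0.4],
  [[0, 0, 0.008], [0, 0, 0], 0.4],
  [[0, 0, 0.004], [0, 0, 0], 0.4],
  [[0, 0, 0], [0, 0, 0], 0.4],
])

```text
time: 7.82
tool_pos: [487.7, 109.9, 65.7]
tcp_rot: [-180.0, -0.1, 91.2]
ft_force: [0.1, 0.4, -0.2]
finger_gap: 51.2
```

Call:
play_rows([
  [[0, 0, 0], [0, 0, 0], 1],
  [[0, 0, 0], [0, 0, 0], 1],
  [[0, 0, 0], [0, 0, 0], 1],
  [[0, 0, 0], [0, 0, 0], 1],
], force=25)

```text
time: 8.32
tool_pos: [489.6, 110.0, 66.4]
tcp_rot: [179.8, -0.1, 91.2]
ft_force: [0.6, 0.5, -2.7]
finger_gap: 24.5
```

Call:
play_rows([
  [[0.008, 0, 0], [0, 0, 0], 1],
  [[0.016, 0, 0], [0, 0, 0], 1],
  [[0.018, 0, 0], [0, 0, 0], 1],
  [[0.018, 0, 0], [0, 0, 0], 1],
  [[0.018, 0, 0], [0, 0, 0], 1],
  [[0.018, 0, 0], [0, 0, 0], 1],
  [[0.018, 0, 0], [0, 0, 0], 1],
  [[0.01, 0, 0], [0, 0, 0], 1],
])

```text
time: 9.32
tool_pos: [487.4, 243.0, 66.5]
tcp_rot: [179.7, -0.1, 91.2]
ft_force: [4.8, -1.2, -5.5]
finger_gap: 24.5
```

Call:
play_rows([
  [[0.006, 0, 0], [0, 0, 0], 1],
  [[0.004, 0, 0], [0, 0, 0], 1],
  [[0.004, 0, 0], [0, 0, 0], 1],
  [[0.003, 0, 0], [0, 0, 0], 1],
])

```text
time: 9.82
tool_pos: [487.2, 251.2, 66.5]
tcp_rot: [179.9, 1.0, 91.2]
ft_force: [1.3, -14.7, 1.8]
finger_gap: 24.5
```

Stop reached (−14.7 N at y = 251, travel 141 mm from about 28 mm ajar). Release and look.

Call:
play_rows([
  [[0, 0, 0], [0, 0, 0], 0.3],
  [[0, 0, 0], [0, 0, 0], 0.3],
  [[0, 0, 0], [0, 0, 0], 0.3],
  [[0, 0, -0.03], [0, 0, 0], 0.3],
  [[0, 0, -0.05], [0, 0, 0], 0.3],
  [[-0.05, 0, -0.05], [0, 0, 0], 0.3],
  [[-0.05, 0, -0.02], [0, 0, 0], 0.3],
  [[-0.05, 0, 0], [0, 0, 0], 0.3],
])

```text
time: 10.82
tool_pos: [488.5, 110.5, 219.0]
tcp_rot: [180.0, 0.8, 91.6]
ft_force: [0.2, -0.9, -0.2]
finger_gap: 59.3
```

Call:
play_rows([
  [[-0.04, 0, 0], [0, 0, 0], 0.3],
  [[-0.04, 0, 0], [0, 0, 0], 0.3],
  [[-0.01, 0, 0], [0, 0, 0], 0.3],
  [[0, 0, 0], [0, 0, 0], 0.3],
])

```text
time: 11.32
tool_pos: [491.4, 16.8, 222.4]
tcp_rot: [179.7, 0.7, 91.4]
ft_force: [-0.8, 0.2, 0.6]
finger_gap: 59.8
```

```bash
sed -i 's/489.,174./488.,170.5/' h.py; python3 - <<'E'
from h import *
s=r.sense();P=s['tool_pos'];print(P,s['tcp_rot'],s['finger_gap'],s['ft_force'])
b=eyes.snapshot("wrist");t=eyes.snapshot("top")
for n,i in(("wrist",b),("top",t)): cv2.imwrite(f"pics/raw6{n}.png",cv2.cvtColor(i,cv2.COLOR_RGB2BGR))
o=np.zeros((600,800,3),np.uint8);o[:400,:640]=b
T=cv2.resize(t[150:240,185:345],None,fx=2.2,fy=2.2,interpolation=cv2.INTER_CUBIC);o[402:600,:352]=T[:198,:352]
cv2.imwrite("pics/m6.png",cv2.cvtColor(o,cv2.COLOR_RGB2BGR))
E
```

```text
[491.41628952  16.79617364 222.41617897] [179.73735923   0.74589495  91.43064908] 59.798780898036746 [-0.84898034  0.2168364   0.59643962]
```

View pics/m6.png

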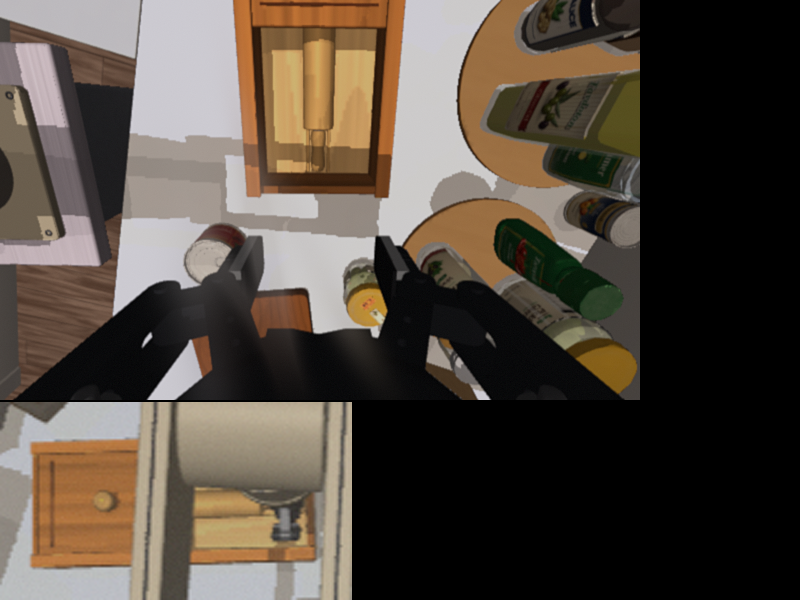

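Wrist view: lid fully back, barrel of the pin columns 304–334 down to row 130, head tip at row ~170, mouth wall inner top edge row ~175, outer corners (246,196)/(389,196), lid front edge row 27. Top: knob now at the far end.

```bash
python3 - <<'E'
from h import *
from scipy.optimize import least_squares
c=eyes.get_calibration("wrist");T=c['T_tool_cam'];s=r.sense();R0=Ro.from_euler('xyz',s['tcp_rot'],degrees=True)
def cam(d):
    Rt=R0.as_matrix(); return Rt@T[:3,:3],Rt@T[:3,3]+s['tool_pos']+d
def pj(X,d):
    M,o=cam(d); p=c['mtx']@(M.T@(X-o)); return p[:2]/p[2]
obs=[(box(-80,-180,94),(246,196)),(box(80,-180,94),(389,196)),(box(0,-9,88),(318,27)),(box(0,-170,80),(320,176)),(box(-80,0,94),(235,14)),(box(80,0,94),(404,14))]
def res(d): return np.concatenate([(pj(X,d)-np.array(u)) for X,u in obs[:4]])
q=least_squares(res,[0,0,0]);print("offset",q.x,"res",np.round(q.fun,1)); print("zero res",np.round(res([0,0,0]),1))
def ry(u,z,d):
    M,o=cam(d); v=M@np.linalg.solve(c['mtx'],[u[0],u[1],1.]); return unbox(o+v*(z-o[2])/v[2])
for d in(np.zeros(3),q.x):
    print("tip",ry((318,170),32,d),"barrel end",ry((318,130),44,d),"barrelL",ry((304,100),30,d),"R",ry((333,100),30,d))
E
```

```text
offset [-2.64443742 -6.58205284  7.24635442] res [ 1.6 -2.8 -1.3 -1.6  1.5 -1.4 -2.2  6.2]
zero res [-2.   4.6 -2.7  5.9 -1.3  4.2 -4.6 13.2]
tip [   2.98688011 -157.70302049   32.        ] barrel end [   2.41182041 -105.52417591   44.        ] barrelL [-15.06656094 -70.85323459  30.        ] R [ 20.47257415 -70.46511954  30.        ]
tip [   0.27531327 -165.82672848   32.        ] barrel end [  -0.31039285 -112.62454433   44.        ] barrelL [-18.13683021 -77.24359659  30.        ] R [ 18.10804155 -76.84777435  30.        ]
```

```bash
cat >>h.py <<'E'
def tcp(yg,zg,lean,k=36,xg=0): # TCP for a grip point in the box y-z plane
    return box(xg,yg+k*np.sin(np.radians(lean)),zg-k*np.cos(np.radians(lean)))
def gp(k=36): # grip point (box frame) and lean now
    p,R=now(); b=R.apply([0,0,-1]); return unbox(p+k*b),np.degrees(np.arctan2(-b[1],b[2]))
E
python3 - <<'E'
from h import *
R=rot(90.9,15); b=R.apply([0,0,-1]); P=tcp(-80,30,15); print(P)
plan(P+130*b,R,6,.3)
E
```

```text
[489.11023268  99.82620555  -4.77332975]
dist 112.56261822157767 ang 15.759731458902573
[[[0.0083, -0.0002, 0.0168], [0.0005, 0.0458, 0.0019], 0.3], [[0.0075, -0.0002, 0.0172], [0.0005, 0.0458, 0.0019], 0.3], [[0.0067, -0.0002, 0.0175], [0.0005, 0.0458, 0.0019], 0.3], [[0.0059, -0.0002, 0.0178], [0.0005, 0.0458, 0.0019], 0.3], [[0.0051, -0.0002, 0.018], [0.0005, 0.0458, 0.0019], 0.3], [[0.0043, -0.0002, 0.0183], [0.0005, 0.0458, 0.0019], 0.3]]
```

Call:
play_rows([
  [[0.008, 0, 0.017], [0, 0.046, 0.002], 0.3],
  [[0.0075, 0, 0.017], [0, 0.046, 0.002], 0.3],
  [[0.007, 0, 0.0175], [0, 0.046, 0.002], 0.3],
  [[0.006, 0, 0.018], [0, 0.046, 0.002], 0.3],
  [[0.005, 0, 0.018], [0, 0.046, 0.002], 0.3],
  [[0.004, 0, 0.018], [0, 0.044, 0.002], 0.3],
  [[0, 0, 0], [0, 0, 0], 0.3],
])

```text
time: 12.3
tool_pos: [490.1, 78.3, 118.3]
tcp_rot: [179.9, -15.6, 91.6]
ft_force: [0.4, -1.1, 0.1]
finger_gap: 59.5
```

```bash
python3 - <<'E'
from h import *
print(gp(),r.sense()['tool_pos'])
R=rot(90.9,15); b=R.apply([0,0,-1]); P=tcp(-80,30,15)
plan(P+25*b,R,6,.3)
E
```

```text
(array([   0.67472881, -101.91285972,  152.96881256]), np.float64(15.598598745339933)) [490.08223956  78.29043736 118.29522265]
dist 100.06493639545802 ang 0.9056439456538518
[[[-0.002, -0.0001, 0.0166], [-0.0002, -0.0018, 0.002], 0.3], [[-0.002, -0.0001, 0.0166], [-0.0002, -0.0018, 0.002], 0.3], [[-0.002, -0.0001, 0.0166], [-0.0002, -0.0018, 0.002], 0.3], [[-0.0019, -0.0001, 0.0166], [-0.0002, -0.0018, 0.002], 0.3], [[-0.0019, -0.0001, 0.0166], [-0.0002, -0.0018, 0.002], 0.3], [[-0.0019, -0.0001, 0.0166], [-0.0002, -0.0018, 0.002], 0.3]]
```

Call:
play_rows([
  [[-0.002, 0, 0.016], [0, -0.002, 0.002], 0.3],
  [[-0.002, 0, 0.017], [0, -0.002, 0.002], 0.3],
  [[-0.002, 0, 0.017], [0, -0.002, 0.002], 0.3],
  [[-0.002, 0, 0.017], [0, -0.002, 0.002], 0.3],
  [[-0.002, 0, 0.015], [0, -0.002, 0.002], 0.3],
  [[-0.002, 0, 0.01], [0, 0, 0], 0.3],
  [[0, 0, 0], [0, 0, 0], 0.3],
])

```text
time: 13.18
tool_pos: [490.1, 93.0, 20.9]
tcp_rot: [180.0, -14.9, 91.1]
ft_force: [-0.3, -0.7, 0.5]
finger_gap: 59.6
```

Call:
play_rows([
  [[0, 0, 0.008], [0, 0, 0], 0.3],
  [[0, 0, 0.008], [0, 0, 0], 0.3],
  [[0, 0, 0.005], [0, 0, 0], 0.3],
  [[0, 0, 0], [0, 0, 0], 0.3],
])

```text
time: 13.68
tool_pos: [489.8, 98.7, -0.0]
tcp_rot: [-180.0, -14.9, 91.1]
ft_force: [-0.4, 0.3, -0.1]
finger_gap: 60.0
```

Call:
play_rows([
  [[0, 0, 0.004], [0, 0, 0], 0.3],
  [[0, 0, 0.003], [0, 0, 0], 0.3],
  [[0, 0, 0], [0, 0, 0], 0.45],
  [[0, 0, 0], [0, 0, 0], 0.5],
])

```text
time: 14.18
tool_pos: [490.4, 100.5, -5.7]
tcp_rot: [180.0, -14.9, 91.2]
ft_force: [0.5, -1.0, 0.5]
finger_gap: 43.0
```

```bash
python3 - <<'E'
from h import *
s=r.sense();print(gp(),s['tool_pos'],s['finger_gap'])
a=eyes.snapshot("wrist");t=eyes.snapshot("side")
o=np.zeros((600,800,3),np.uint8)
o[:400,:640]=a;T=cv2.resize(t[150:216,250:350],None,fx=3,fy=3,interpolation=cv2.INTER_CUBIC);o[402:600,:300]=T
cv2.imwrite("pics/m7.png",cv2.cvtColor(o,cv2.COLOR_RGB2BGR))
E
```

```text
(array([  1.30977799, -79.26635532,  29.11518625]), np.float64(14.864394752645579)) [490.38294589 100.49905113  -5.67970241] 43.02825219287235
```

View pics/m7.png

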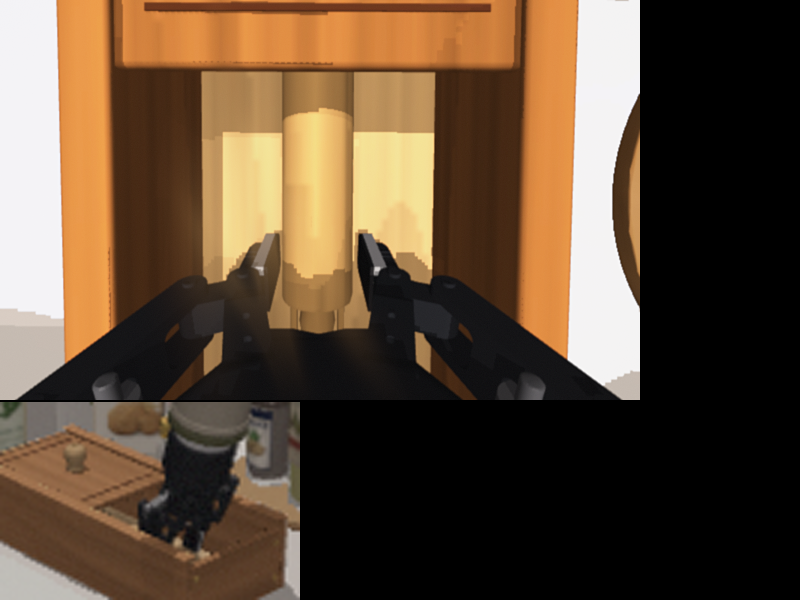

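Wrist view: the pads (columns 275 and 362) straddle the barrel (283–352), whose end is at about row 305. The knuckles stay clear of the sides. Now close.

Call:
play_rows([
  [[0, 0, 0], [0, 0, 0], 1],
  [[0, 0, 0], [0, 0, 0], 1],
  [[0, 0, 0], [0, 0, 0], 1],
], force=60)

```text
time: 14.65
tool_pos: [489.9, 100.5, -5.1]
tcp_rot: [-180.0, -14.9, 91.2]
ft_force: [-1.6, -1.3, 1.4]
finger_gap: 35.5
```

Call:
play_rows([
  [[0, 0, 0], [0, 0, 0], 0.4],
  [[0, 0, 0], [0, 0, 0], 0.4],
  [[0, 0, 0.004], [0, 0, 0], 0.4],
  [[0, 0, 0.003], [0, 0, 0], 0.4],
  [[0, 0, 0], [0, 0, 0], 0.4],
])

```text
time: 15.28
tool_pos: [489.7, 102.4, -12.8]
tcp_rot: [-179.9, -14.9, 91.2]
ft_force: [-0.4, 0.5, -0.4]
finger_gap: 51.2
```

Call:
play_rows([
  [[0, 0, 0], [0, 0, 0], 1],
  [[0, 0, 0], [0, 0, 0], 1],
  [[0, 0, 0], [0, 0, 0], 1],
  [[0, 0, 0], [0, 0, 0], 1],
])

```text
time: 15.78
tool_pos: [489.7, 102.3, -12.4]
tcp_rot: [-179.9, -14.9, 91.2]
ft_force: [-1.5, -0.5, 1.9]
finger_gap: 36.3
```

Call:
play_rows([
  [[0, 0, 0], [0, 0, 0], 0.4],
  [[0, 0, 0], [0, 0, 0], 0.4],
  [[0, 0, 0.003], [0, 0, 0], 0.4],
  [[0, 0, 0.002], [0, 0, 0], 0.4],
  [[0, 0, 0], [0, 0, 0], 0.4],
])

```text
time: 16.4
tool_pos: [489.1, 103.5, -17.1]
tcp_rot: [-179.9, -14.9, 91.2]
ft_force: [-0.4, 0.1, -0.6]
finger_gap: 51.7
```

Call:
play_rows([
  [[0, 0, 0], [0, 0, 0], 1],
  [[0, 0, 0], [0, 0, 0], 1],
  [[0, 0, 0], [0, 0, 0], 1],
  [[0, 0, 0], [0, 0, 0], 1],
])

```text
time: 16.9
tool_pos: [489.6, 103.4, -16.8]
tcp_rot: [-179.9, -14.9, 91.2]
ft_force: [-1.8, -0.2, 3.0]
finger_gap: 36.1
```

```bash
cat >c.py <<'E'
import numpy as np
S=np.concatenate([np.linspace(-140,-86,28),np.linspace(-85,85,86),np.linspace(86,140,28)])
RR=np.where(np.abs(S)<=85,19,9.)
OB=[(-400,400,-50,10),(0,176,74,80),(-9,173,82,88),(-180,-170,-50,80),(170,180,-50,80)]
def clr(ym,zm,th):
    t=np.radians(th);c,s=np.cos(t),np.sin(t)
    y=np.concatenate([ym+S*c+k*RR*s for k in(-1,0,1)]);z=np.concatenate([zm-S*s+k*RR*c for k in(-1,0,1)])
    out=[]
    for a,b,d,e in OB:
        dy=np.maximum(a-y,y-b);dz=np.maximum(d-z,z-e)
        out.append(np.where((dy<=0)|(dz<=0),np.maximum(dy,dz),np.hypot(dy,dz)).min())
    return np.array(out)
E
python3 - <<'E'
from c import *
for th in(0,3,6,9,12,15,18,21,24,27):
    row=[]
    for ym in(-23,-30,-40,-50,-60,-70,-80,-100):
        b=max(((clr(ym,z,th).min(),z) for z in np.arange(26,150,1)));row.append((round(float(b[0]),1),int(b[1])))
    print(th,row)
E
```

```text
0 [(42.0, 149), (42.0, 149), (42.0, 149), (42.0, 149), (42.0, 149), (42.0, 149), (42.0, 149), (42.4, 149)]
3 [(37.6, 149), (37.6, 149), (37.6, 149), (37.6, 149), (37.6, 149), (37.6, 149), (37.6, 149), (38.2, 149)]
6 [(33.2, 149), (33.2, 149), (33.2, 149), (33.2, 149), (33.2, 149), (33.2, 149), (33.2, 149), (34.3, 149)]
9 [(28.9, 149), (28.9, 149), (28.9, 149), (28.9, 149), (28.9, 149), (28.9, 149), (28.9, 149), (30.2, 149)]
12 [(23.1, 149), (23.1, 149), (23.1, 149), (23.1, 149), (23.1, 149), (23.1, 149), (23.1, 149), (23.1, 149)]
15 [(16.1, 149), (16.1, 149), (16.1, 149), (16.1, 149), (16.1, 149), (16.1, 149), (16.1, 149), (16.1, 149)]
18 [(9.2, 149), (9.2, 149), (9.2, 149), (9.2, 149), (9.2, 149), (9.2, 149), (9.2, 149), (9.2, 149)]
21 [(2.4, 149), (2.4, 149), (2.4, 149), (2.4, 149), (3.5, 73), (5.4, 74), (7.4, 76), (10.8, 85)]
24 [(-2.6, 149), (-2.6, 149), (-1.5, 74), (-0.2, 75), (1.8, 78), (4.0, 80), (6.3, 82), (12.5, 88)]
27 [(-2.7, 148), (-2.7, 148), (-2.6, 80), (-1.6, 80), (0.6, 83), (3.0, 85), (5.4, 87), (11.7, 94)]
```

```bash
cat >dp.py <<'E'
from c import *
import heapq
TH=np.arange(0,31,1.5);Y=np.arange(-23,-200,-3.);Z=np.arange(30,176,2.)
C=np.array([[[clr(y,z,t).min() for z in Z] for y in Y] for t in TH])
np.save("C.npy",C)
st=(0,0,0);C[0,0,:4]=np.maximum(C[0,0,:4],1.)
goal=lambda n: Y[n[1]]<-165 and Z[n[2]]>125
# forbid going up without slant: before the tail is past y=-9 the axis at y=0 stays below 66
best={st:-9};cost=lambda c:1/max(c,.3)**2+.02
D={st:0};prev={};h=[(0,st)]
while h:
    d,n=heapq.heappop(h)
    if d>D[n]:continue
    if goal(n):break
    for a in(-1,0,1):
        for b in(-1,0,1):
            for c in(-1,0,1):
                m=(n[0]+a,n[1]+b,n[2]+c)
                if not(0<=m[0]<len(TH) and 0<=m[1]<len(Y) and 0<=m[2]<len(Z)) or C[m]<=.3: continue
                e=d+cost(C[m])*(abs(a)+abs(b)+abs(c))
                if e<D.get(m,1e9): D[m]=e;prev[m]=n;heapq.heappush(h,(e,m))
p=[n]
while p[-1] in prev:p.append(prev[p[-1]])
for k in p[::-1][::2]:
    t=np.radians(TH[k[0]]);y,z=Y[k[1]],Z[k[2]]
    print(TH[k[0]],y,z,"c%.1f"%C[k],"head %.0f %.0f tail %.0f %.0f"%(y-140*np.cos(t),z+140*np.sin(t),y+140*np.cos(t),z-140*np.sin(t)))
E
python3 dp.py
```

```text
0.0 -23.0 30.0 c1.0 head -163 30 tail 117 30
0.0 -23.0 34.0 c5.0 head -163 34 tail 117 34
0.0 -23.0 38.0 c7.0 head -163 38 tail 117 38
0.0 -23.0 42.0 c7.0 head -163 42 tail 117 42
0.0 -23.0 46.0 c7.0 head -163 46 tail 117 46
3.0 -23.0 46.0 c6.7 head -163 53 tail 117 39
6.0 -23.0 46.0 c6.8 head -162 61 tail 116 31
9.0 -23.0 50.0 c7.3 head -161 72 tail 115 28
12.0 -23.0 54.0 c5.4 head -160 83 tail 114 25
13.5 -26.0 56.0 c4.6 head -162 89 tail 110 23
15.0 -32.0 58.0 c3.1 head -167 94 tail 103 22
15.0 -38.0 60.0 c4.4 head -173 96 tail 97 24
15.0 -44.0 60.0 c4.4 head -179 96 tail 91 24
15.0 -50.0 62.0 c4.7 head -185 98 tail 85 26
16.5 -56.0 64.0 c5.6 head -190 104 tail 78 24
16.5 -62.0 66.0 c6.3 head -196 106 tail 72 26
16.5 -68.0 66.0 c6.5 head -202 106 tail 66 26
18.0 -74.0 70.0 c7.7 head -207 113 tail 59 27
19.5 -77.0 74.0 c6.7 head -209 121 tail 55 27
21.0 -83.0 76.0 c7.4 head -214 126 tail 48 26
21.0 -89.0 78.0 c8.2 head -220 128 tail 42 28
21.0 -95.0 82.0 c9.7 head -226 132 tail 36 32
22.5 -101.0 86.0 c12.6 head -230 140 tail 28 32
24.0 -107.0 90.0 c14.8 head -235 147 tail 21 33
24.0 -113.0 94.0 c17.0 head -241 151 tail 15 37
24.0 -119.0 98.0 c17.5 head -247 155 tail 9 41
24.0 -125.0 100.0 c17.6 head -253 157 tail 3 43
24.0 -131.0 102.0 c17.0 head -259 159 tail -3 45
24.0 -137.0 106.0 c17.5 head -265 163 tail -9 49
24.0 -143.0 108.0 c17.6 head -271 165 tail -15 51
24.0 -149.0 112.0 c18.8 head -277 169 tail -21 55
24.0 -155.0 116.0 c20.0 head -283 173 tail -27 59
24.0 -158.0 120.0 c20.5 head -286 177 tail -30 63
24.0 -164.0 124.0 c23.6 head -292 181 tail -36 67
```

```bash
cat >>h.py <<'E'
SG,K,L0=-56.5,48.4,14.9
def wp(ym,zm,th):
    t=np.radians(th); return tcp(ym+SG*np.cos(t),zm-SG*np.sin(t),L0-th,K),rot(91.0,L0-th)
def pin():
    g,l=gp(K); th=L0-l; t=np.radians(th); return np.round([g[0],g[1]-SG*np.cos(t),g[2]+SG*np.sin(t),th],1)
def path(ws): # ws: list of (ym,zm,th,n)
    p,R=now(); out=[]
    for ym,zm,th,n in ws:
        tp,tR=wp(ym,zm,th); D=(R.inv()*tR).as_rotvec()
        for i in range(n):
            Ri=R*Ro.from_rotvec(D*i/n); out.append([np.round(Ri.inv().apply((tp-p)/n/1000),4).tolist(),np.round(D/n,3).tolist(),1])
        p,R=tp,tR
    for o in out: print(o)
E
python3 - <<'E'
from h import *
print(pin(),r.sense()['ft_force'])
path([(-23,44,0,3),(-23,46,6,3),(-23,48,8,2)])
E
```

```text
[  0.7 -23.   29.9   0. ] [-1.84129322 -0.24190917  3.00487135]
[[0.0012, -0.0002, -0.0045], [-0.001, 0.0, 0.001], 1]
[[0.0012, -0.0002, -0.0045], [-0.001, 0.0, 0.001], 1]
[[0.0012, -0.0002, -0.0045], [-0.001, 0.0, 0.001], 1]
[[-0.0009, -0.0, -0.0026], [-0.0, -0.035, -0.0], 1]
[[-0.001, -0.0, -0.0026], [-0.0, -0.035, -0.0], 1]
[[-0.0011, -0.0, -0.0025], [-0.0, -0.035, -0.0], 1]
[[-0.0004, -0.0, -0.002], [0.0, -0.017, -0.0], 1]
[[-0.0005, -0.0, -0.0019], [0.0, -0.017, -0.0], 1]
```

Call:
play_rows([
  [[0.0012, 0, -0.0045], [0, 0, 0], 1],
  [[0.0012, 0, -0.0045], [0, 0, 0], 1],
  [[0.0012, 0, -0.0045], [0, 0, 0], 1],
  [[0, 0, 0], [0, 0, 0], 1],
])

```text
time: 17.4
tool_pos: [489.4, 103.4, -2.5]
tcp_rot: [-179.9, -14.8, 91.2]
ft_force: [-0.4, 0.7, -1.8]
finger_gap: 36.3
```

```bash
python3 - <<'E'
from h import *
print(pin(),r.sense()['ft_force'],r.sense()['finger_gap'])
path([(-23,46,6,4),(-23,50,9,3)])
E
```

```text
[  0.5 -23.   44.3   0.1] [-0.39996627  0.70597785 -1.82327993] 36.27432072214794
[[-0.0007, -0.0001, -0.0019], [-0.001, -0.026, 0.001], 1]
[[-0.0007, -0.0001, -0.0019], [-0.001, -0.026, 0.001], 1]
[[-0.0008, -0.0001, -0.0018], [-0.001, -0.026, 0.001], 1]
[[-0.0008, -0.0001, -0.0018], [-0.001, -0.026, 0.001], 1]
[[-0.0004, -0.0, -0.0023], [0.0, -0.017, -0.0], 1]
[[-0.0004, -0.0, -0.0023], [0.0, -0.017, -0.0], 1]
[[-0.0004, -0.0, -0.0023], [0.0, -0.017, -0.0], 1]
```

Weight −1.8 N: the pin is lifted and held. Start the slant.

Call:
play_rows([
  [[-0.0007, 0, -0.002], [0, -0.026, 0], 1],
  [[-0.0007, 0, -0.002], [0, -0.026, 0], 1],
  [[-0.0008, 0, -0.002], [0, -0.026, 0], 1],
  [[-0.0008, 0, -0.002], [0, -0.026, 0], 1],
  [[-0.0004, 0, -0.0023], [0, -0.017, 0], 1],
  [[-0.0004, 0, -0.0023], [0, -0.017, 0], 1],
  [[-0.0004, 0, -0.0023], [0, -0.017, 0], 1],
])

```text
time: 18.27
tool_pos: [489.2, 96.5, 12.1]
tcp_rot: [-179.9, -5.3, 91.2]
ft_force: [0.1, -0.7, -2.4]
finger_gap: 36.4
```

```bash
python3 - <<'E'
from h import *
print(pin(),r.sense()['ft_force'],r.sense()['wrist_torque'],r.sense()['finger_gap'])
path([(-23,54,12,3),(-28,57,14.2,2),(-36,59.5,15,2)])
E
```

```text
[  0.2 -22.8  50.9   9.6] [ 0.13933953 -0.73955065 -2.41801986] [-0.11920203 -0.01647967 -0.05822052] 36.35602344411981
[[-0.0004, -0.0, -0.0018], [-0.001, -0.014, 0.001], 1]
[[-0.0005, -0.0, -0.0018], [-0.001, -0.014, 0.001], 1]
[[-0.0005, -0.0, -0.0018], [-0.001, -0.014, 0.001], 1]
[[-0.0031, -0.0, -0.0027], [0.0, -0.019, -0.0], 1]
[[-0.0031, -0.0, -0.0026], [0.0, -0.019, -0.0], 1]
[[-0.0042, -0.0, -0.0017], [-0.0, -0.007, -0.0], 1]
[[-0.0042, -0.0, -0.0017], [-0.0, -0.007, -0.0], 1]
```

Call:
play_rows([
  [[-0.0004, 0, -0.0018], [0, -0.014, 0], 1],
  [[-0.0005, 0, -0.0018], [0, -0.014, 0], 1],
  [[-0.0005, 0, -0.0018], [0, -0.014, 0], 1],
  [[-0.003, 0, -0.0027], [0, -0.019, 0], 1],
  [[-0.003, 0, -0.0026], [0, -0.019, 0], 1],
  [[-0.004, 0, -0.0017], [0, -0.007, 0], 1],
  [[-0.004, 0, -0.0017], [0, -0.007, 0], 1],
])

```text
time: 19.15
tool_pos: [489.6, 79.5, 26.7]
tcp_rot: [-179.9, 0.4, 91.3]
ft_force: [-0.6, 0.2, -1.1]
finger_gap: 36.2
```

```bash
python3 - <<'E'
from h import *
print(pin(),r.sense()['ft_force'],r.sense()['wrist_torque'],r.sense()['finger_gap'])
path([(-50,62,15.5,4),(-62,66,16.5,3)])
E
```

```text
[  0.3 -36.1  60.2  15.3] [-0.56557555  0.15571154 -1.05120478] [-0.07244492 -0.00439445 -0.0404263 ] 36.20196258511855
[[-0.0035, -0.0001, -0.0005], [-0.001, -0.001, 0.001], 1]
[[-0.0035, -0.0001, -0.0005], [-0.001, -0.001, 0.001], 1]
[[-0.0035, -0.0001, -0.0005], [-0.001, -0.001, 0.001], 1]
[[-0.0035, -0.0, -0.0005], [-0.001, -0.001, 0.001], 1]
[[-0.0042, -0.0, -0.0016], [0.0, -0.006, -0.0], 1]
[[-0.0042, -0.0, -0.0016], [0.0, -0.006, -0.0], 1]
[[-0.0042, -0.0, -0.0016], [0.0, -0.006, -0.0], 1]
```

Call:
play_rows([
  [[-0.0035, 0, -0.0005], [0, -0.001, 0], 1],
  [[-0.0035, 0, -0.0005], [0, -0.001, 0], 1],
  [[-0.0035, 0, -0.0005], [0, -0.001, 0], 1],
  [[-0.0035, 0, -0.0005], [0, -0.001, 0], 1],
  [[-0.004, 0, -0.0016], [0, -0.006, 0], 1],
  [[-0.004, 0, -0.0016], [0, -0.006, 0], 1],
  [[-0.004, 0, -0.0016], [0, -0.006, 0], 1],
])

```text
time: 20.02
tool_pos: [490.0, 51.3, 34.2]
tcp_rot: [-179.9, 1.8, 91.2]
ft_force: [0.6, 0.3, -1.2]
finger_gap: 36.6
```

```bash
python3 - <<'E'
from h import *
print(pin(),r.sense()['ft_force'],r.sense()['wrist_torque'],r.sense()['finger_gap'])
path([(-83,76,20.5,4),(-107,90,24,4)])
E
```

```text
[  0.3 -63.6  66.4  16.7] [ 0.61711351  0.29107576 -1.17511895] [-0.09083589 -0.00064454  0.01162719] 36.586030344572464
[[-0.0055, -0.0001, -0.0032], [-0.001, -0.017, 0.001], 1]
[[-0.0055, -0.0001, -0.0031], [-0.001, -0.017, 0.001], 1]
[[-0.0056, -0.0001, -0.003], [-0.001, -0.017, 0.001], 1]
[[-0.0056, -0.0001, -0.0029], [-0.001, -0.017, 0.001], 1]
[[-0.0068, -0.0, -0.0037], [0.0, -0.015, -0.0], 1]
[[-0.0069, -0.0, -0.0036], [0.0, -0.015, -0.0], 1]
[[-0.0069, -0.0, -0.0035], [0.0, -0.015, -0.0], 1]
[[-0.007, -0.0, -0.0034], [0.0, -0.015, -0.0], 1]
```

Call:
play_rows([
  [[-0.0055, 0, -0.0032], [0, -0.017, 0], 1],
  [[-0.0055, 0, -0.0031], [0, -0.017, 0], 1],
  [[-0.0055, 0, -0.003], [0, -0.017, 0], 1],
  [[-0.0055, 0, -0.003], [0, -0.017, 0], 1],
  [[-0.007, 0, -0.0037], [0, -0.015, 0], 1],
  [[-0.007, 0, -0.0036], [0, -0.015, 0], 1],
  [[-0.007, 0, -0.0035], [0, -0.015, 0], 1],
  [[-0.007, 0, -0.0034], [0, -0.015, 0], 1],
])

```text
time: 21.02
tool_pos: [491.3, 1.0, 67.8]
tcp_rot: [-179.9, 9.6, 91.2]
ft_force: [0.6, 0.6, -2.1]
finger_gap: 36.2
```

```bash
python3 - <<'E'
from h import *
print(pin(),r.sense()['ft_force'],r.sense()['wrist_torque'],r.sense()['finger_gap'])
path([(-131,103,24,3),(-164,126,24,4)])
E
```

```text
[   0.7 -110.    92.    24.5] [ 0.55241039  0.60851957 -2.12454819] [0.10587047 0.00383924 0.03180029] 36.2303462844328
[[-0.0074, -0.0002, -0.0023], [-0.001, 0.003, 0.001], 1]
[[-0.0074, -0.0002, -0.0023], [-0.001, 0.003, 0.001], 1]
[[-0.0074, -0.0002, -0.0023], [-0.001, 0.003, 0.001], 1]
[[-0.0091, -0.0, -0.0044], [0.0, 0.0, 0.0], 1]
[[-0.0091, -0.0, -0.0044], [0.0, 0.0, 0.0], 1]
[[-0.0091, -0.0, -0.0044], [0.0, 0.0, 0.0], 1]
[[-0.0091, -0.0, -0.0044], [0.0, 0.0, 0.0], 1]
```

Call:
play_rows([
  [[-0.0074, 0, -0.0023], [0, 0.003, 0], 1],
  [[-0.0074, 0, -0.0023], [0, 0.003, 0], 1],
  [[-0.0074, 0, -0.0023], [0, 0.003, 0], 1],
  [[-0.009, 0, -0.0044], [0, 0, 0], 1],
  [[-0.009, 0, -0.0044], [0, 0, 0], 1],
  [[-0.009, 0, -0.0044], [0, 0, 0], 1],
  [[-0.009, 0, -0.0044], [0, 0, 0], 1],
  [[-0.003, 0, -0.008], [0, 0, 0], 1],
])

```text
time: 22.02
tool_pos: [492.3, -58.9, 112.4]
tcp_rot: [-179.9, 9.1, 91.2]
ft_force: [-0.6, -0.0, -1.5]
finger_gap: 36.3
```

```bash
python3 - <<'E'
from h import *
s=r.sense();print(pin(),s['ft_force'],s['wrist_torque'],s['finger_gap'],s['joint_pos'])
path([(-168,200,24,4),(-168,225,0,4)])
E
```

```text
[   0.8 -170.1  137.2   24. ] [-0.60355051 -0.01437062 -1.50676891] [0.05850079 0.03781882 0.00131114] 36.30791109318639 [ -5.54769994  -5.75763719 108.42912045  -9.28309143  76.5729511
  -4.62344837]
[[-0.0019, -0.0002, -0.0156], [-0.001, -0.0, 0.001], 1]
[[-0.0019, -0.0002, -0.0156], [-0.001, -0.0, 0.001], 1]
[[-0.002, -0.0002, -0.0156], [-0.001, -0.0, 0.001], 1]
[[-0.002, -0.0002, -0.0156], [-0.001, -0.0, 0.001], 1]
[[0.0036, 0.0, -0.0014], [0.0, 0.105, 0.0], 1]
[[0.0038, 0.0, -0.001], [0.0, 0.105, 0.0], 1]
[[0.0038, 0.0, -0.0006], [0.0, 0.105, 0.0], 1]
[[0.0039, 0.0, -0.0002], [0.0, 0.105, 0.0], 1]
```

Call:
play_rows([
  [[-0.002, 0, -0.0156], [0, 0, 0], 1],
  [[-0.002, 0, -0.0156], [0, 0, 0], 1],
  [[-0.002, 0, -0.0156], [0, 0, 0], 1],
  [[-0.002, 0, -0.0156], [0, 0, 0], 1],
  [[0.0036, 0, -0.0014], [0, 0.105, 0], 1],
  [[0.0038, 0, -0.001], [0, 0.105, 0], 1],
  [[0.0038, 0, -0.0006], [0, 0.105, 0], 1],
  [[0.0039, 0, 0], [0, 0.1, 0], 1],
])

```text
time: 23.02
tool_pos: [495.0, -38.5, 190.3]
tcp_rot: [179.6, -15.3, 91.7]
ft_force: [-0.3, -0.3, -3.4]
finger_gap: 36.0
```

```bash
python3 - <<'E'
from h import *
s=r.sense();print(pin(),s['ft_force'],s['wrist_torque'],s['finger_gap'],s['tool_pos'])
# target: pin middle over board centre, yaw 6 deg of board
B=np.array([396.,-329.5,210]);yaw=91+5
R=rot(yaw,L0); b=R.apply([0,0,-1]); ax=R.apply([1,0,0]); a=np.radians(yaw); u=np.array([np.cos(a),np.sin(a),0]) # pin +y direction
P=B+SG*u-K*b; print("target",P)
plan(P,R,14,1)
E
```

```text
[   3.6 -165.4  237.3   -0.4] [-0.30455501 -0.25810629 -3.37912303] [-0.34773237 -0.00865762 -0.01789643] 36.01832791667888 [495.02032805 -38.5297546  190.26602009]
target [ 400.6049777  -373.31343616  163.22739776]
dist 348.8917581664267 ang 4.421939831076377
[[[-0.0234, -0.0074, -0.0044], [0.0019, -0.0004, -0.0051], 1], [[-0.0233, -0.0076, -0.0044], [0.0019, -0.0004, -0.0051], 1], [[-0.0233, -0.0077, -0.0044], [0.0019, -0.0004, -0.0051], 1], [[-0.0233, -0.0078, -0.0044], [0.0019, -0.0004, -0.0051], 1], [[-0.0232, -0.0079, -0.0043], [0.0019, -0.0004, -0.0051], 1], [[-0.0232, -0.0081, -0.0043], [0.0019, -0.0004, -0.0051], 1], [[-0.0231, -0.0082, -0.0043], [0.0019, -0.0004, -0.0051], 1], [[-0.0231, -0.0083, -0.0043], [0.0019, -0.0004, -0.0051], 1], [[-0.0231, -0.0085, -0.0042], [0.0019, -0.0004, -0.0051], 1], [[-0.023, -0.0086, -0.0042], [0.0019, -0.0004, -0.0051], 1], [[-0.023, -0.0087, -0.0042], [0.0019, -0.0004, -0.0051], 1], [[-0.0229, -0.0088, -0.0041], [0.0019, -0.0004, -0.0051], 1], [[-0.0229, -0.009, -0.0041], [0.0019, -0.0004, -0.0051], 1], [[-0.0228, -0.0091, -0.0041], [0.0019, -0.0004, -0.0051], 1]]
```

Call:
play_rows([
  [[-0.015, -0.007, -0.003], [0.002, 0, -0.005], 1],
  [[-0.023, -0.008, -0.0044], [0.002, 0, -0.005], 1],
  [[-0.023, -0.008, -0.0044], [0.002, 0, -0.005], 1],
  [[-0.023, -0.008, -0.0044], [0.002, 0, -0.005], 1],
  [[-0.023, -0.008, -0.0044], [0.002, 0, -0.005], 1],
  [[-0.023, -0.008, -0.0044], [0.002, 0, -0.005], 1],
  [[-0.023, -0.008, -0.0044], [0.002, 0, -0.005], 1],
  [[-0.023, -0.008, -0.0044], [0.002, 0, -0.005], 1],
])

```text
time: 24.02
tool_pos: [440.9, -226.9, 182.4]
tcp_rot: [179.6, -15.1, 94.5]
ft_force: [0.7, -0.5, -1.8]
finger_gap: 36.6
```

```bash
python3 - <<'E'
from h import *
s=r.sense();print(pin(),s['ft_force'],s['finger_gap'],s['tool_pos'])
B=np.array([396.,-329.5,160]);yaw=96
R=rot(yaw,L0); b=R.apply([0,0,-1]); a=np.radians(yaw); u=np.array([np.cos(a),np.sin(a),0])
plan(B+SG*u-K*b,R,8,1)
E
```

```text
[-5.280e+01 -3.527e+02  2.292e+02 -1.000e-01] [ 0.71055363 -0.48748494 -1.83341571] 36.563900283046976 [ 440.92696904 -226.91485793  182.36686223]
dist 166.84925004391627 ang 1.658359546919962
[[[-0.0195, -0.0065, 0.0037], [0.0017, -0.0003, -0.0032], 1], [[-0.0195, -0.0065, 0.0037], [0.0017, -0.0003, -0.0032], 1], [[-0.0194, -0.0066, 0.0037], [0.0017, -0.0003, -0.0032], 1], [[-0.0194, -0.0066, 0.0037], [0.0017, -0.0003, -0.0032], 1], [[-0.0194, -0.0067, 0.0037], [0.0017, -0.0003, -0.0032], 1], [[-0.0194, -0.0068, 0.0038], [0.0017, -0.0003, -0.0032], 1], [[-0.0193, -0.0068, 0.0038], [0.0017, -0.0003, -0.0032], 1], [[-0.0193, -0.0069, 0.0038], [0.0017, -0.0003, -0.0032], 1]]
```

Call:
play_rows([
  [[-0.0195, -0.0065, 0.0037], [0.002, 0, -0.003], 1],
  [[-0.0195, -0.0065, 0.0037], [0.002, 0, -0.003], 1],
  [[-0.0195, -0.0065, 0.0037], [0.002, 0, -0.003], 1],
  [[-0.0195, -0.0065, 0.0037], [0.002, 0, -0.003], 1],
  [[-0.0195, -0.0065, 0.0037], [0.002, 0, -0.003], 1],
  [[-0.0195, -0.007, 0.0037], [0.002, 0, -0.003], 1],
  [[-0.019, -0.007, 0.0037], [0.002, 0, -0.003], 1],
  [[-0.012, -0.005, 0.0037], [0, 0, 0], 1],
])

```text
time: 25.02
tool_pos: [399.6, -375.2, 111.2]
tcp_rot: [-179.9, -15.0, 95.8]
ft_force: [0.6, -0.4, -2.0]
finger_gap: 36.2
```

Call:
play_rows([
  [[0, 0, 0], [0, 0, 0], 1],
  [[0, 0, 0], [0, 0, 0], 1],
])

```text
time: 25.28
tool_pos: [399.2, -375.5, 110.5]
tcp_rot: [-179.9, -15.1, 95.8]
ft_force: [-0.1, 0.1, -1.8]
finger_gap: 36.4
```

```bash
python3 - <<'E'
from h import *
s=r.sense();p,R=now();b=R.apply([0,0,-1]);g=p+K*b
l=np.degrees(np.arctan2(-b[1],b[2]));print("lean",l,"grip",g,s['ft_force'],s['finger_gap'],np.abs(s['qd']).max())
u=np.array([np.cos(np.radians(96)),np.sin(np.radians(96)),0]);M=g-SG*u;print("pin mid",M,"head",g-(140+SG)*u,"px side",proj("side",M),proj("top",M))
a=eyes.snapshot("side");t=eyes.snapshot("top")
o=np.zeros((600,800,3),np.uint8);o[:250,:400]=cv2.resize(t,(400,250),interpolation=cv2.INTER_AREA)
o[:250,400:800]=cv2.resize(t[150:275,185:385],(400,250));o[250:600,:800]=cv2.resize(a[130:305,200:600],(800,350),interpolation=cv2.INTER_CUBIC)
cv2.imwrite("pics/m8.png",cv2.cvtColor(o,cv2.COLOR_RGB2BGR))
E
```

```text
lean 15.042328842258401 grip [ 400.56858063 -388.03594552  157.23835347] [-0.09613843  0.11362006 -1.75638845] 36.41644263828073 0.3220660805877196
pin mid [ 394.66272246 -331.84545843  157.23835347] head [ 409.29670731 -471.07852378  157.23835347] px side [393.08001832 224.75644552] [454.31550682 225.82431765]
```

View pics/m8.png

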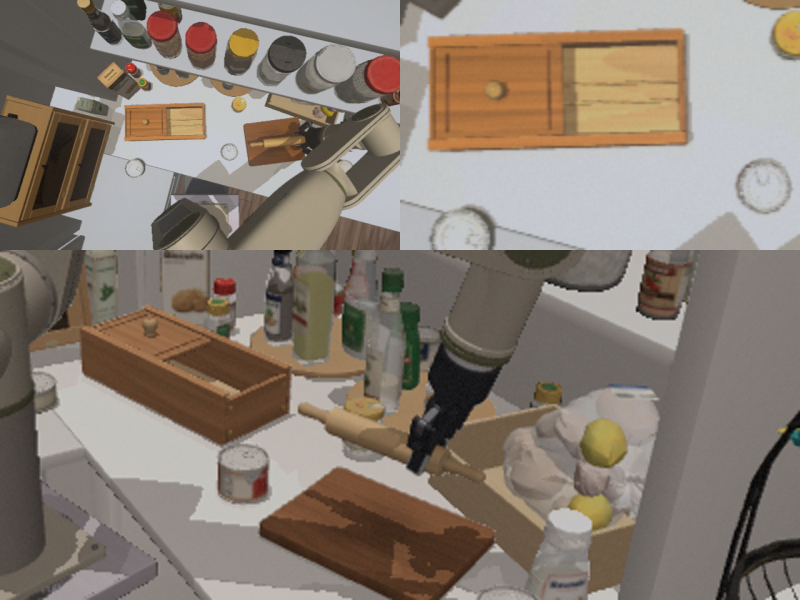

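The picture shows the lid fully back, the pin held clear over the board, and tins and jars in place. In the side view the pin tips are at raw (350,209) and (441.5,243.5). I'll check level against those, then hand in.

```bash
python3 - <<'E'
from h import *
M=np.array([394.7,-331.8,157.2])
for tl in(-6,-3,0,3,6):
    t=np.radians(tl);u=np.array([np.cos(np.radians(96))*np.cos(t),np.sin(np.radians(96))*np.cos(t),-np.sin(t)])
    print(tl,np.round(proj("side",M+140*u),1),np.round(proj("side",M-140*u),1))
print(r.sense()['time'],r.hand_in())
E
```

```text
-6 [349.8 203.2] [441.6 248.9]
-3 [349.5 205.5] [442.2 246.4]
0 [349.3 207.9] [442.6 243.8]
3 [349.2 210.3] [443.  241.2]
6 [349.3 212.7] [443.1 238.6]
the job is handed in; nothing more can be done
25.375 None
```

The job is handed in at 25.4 s. The lid is fully back at its stop and the pin is held over the middle of the chopping board. No verdict was reported, so the results below rest on my own checks.

**How it went**
- **Lid:** My first two tries missed the knob. The first try passed over it. Pictures showed the real fingertips sit about 27 mm above the reported tool point. Going deeper, I gripped the knob and slid the lid 141 mm to its stop (14.7 N in y).
- **Pin:** I gripped the barrel and tilted it up to about 24°. It came out through the opening with only about 1–3 N at the wrist whenever I read it.
- **Slant step:** I did not photograph the pin on the slant. From the tool pose, the head was about 97–106 mm up while the tail was still 70–99 mm under the fixed half, 23–26 mm up.

**Last checks**
- **Pin position:** Its middle is about 2 mm from the board's centre and about 157 mm above the worktop.
- **Level and contact:** The pin tips in the side picture match level to within about 1–2°. The wrist carries −1.8 N, which is the pin's weight, so it touches nothing else. The gripper reads 36.4 mm open on the 38 mm barrel, about 2 mm low, as it did on the knob.
- **Surroundings:** The final pictures show the lid fully back, and the two tins and the honey jar standing where they were. I did not check the spice jar's position separately.

**What disagreed:** The reported tool point did not match the true fingertips. The wrist camera was also 5–10 mm off from the top view, so I relied on the top and side cameras and the lid stop.

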